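# Clamp a bearing and hold its mandrel lever at the fourth click

## Task

First turn the black clamp knob of the bearing fixture clockwise until it clicks past its detent, so that the bearing is locked. Then swing the sprung lever clockwise by its red grip, exactly four clicks (not into a fifth), and finish still holding the grip there in the fourth notch, because the lever springs back when let go. Leave the spare bearing, the micrometer and the small blue bin where they are.

Things in the scene. Friction and masses are not known exactly. Their poses are not given: they have to be found in the camera images.
- fixture: Bolted-down blue plate 220 x 280 mm, 16 mm thick, with a steel ball bearing (outside diameter 110 mm, top 44 mm above the bench) in a nest. Origin on the bench under the bearing's axis, about which the lever turns; x, y along the plate's short and long sides, z up. The plate reaches 150 mm to -y and 130 mm to +y of the origin. The clamp knob stands 100 mm from the origin to -y.
- lever_axis (a point): Point on the lever's vertical turning axis, over the bearing's centre, 66 mm above the bench, on top of the dark round hub (diameter 76 mm).
- lever_angle (a joint): Lever angle, rad, growing clockwise from above: 0 at its rest stop (its start, 130 deg anticlockwise from the fixture's +x), end stop 1.885. A notch every 0.314 rad (31 mm at the grip) is one click; the 4th is at 1.257. A spring pushes it back with 5 to 6 N at the grip; leaving a notch takes 2 to 3 N more, fading to the midway crest, arriving 2 N less. Notches do not hold it: let go, it runs to 0.
- click_lever: The lever: dark round hub over the bearing, flat steel arm 16 mm wide (its top 62 mm above the bench), and at its outer end, 100 mm from the axis, a red upright round grip, diameter 20 mm, 50 mm tall (62 to 112 mm above the bench), fixed to the arm. Origin on the bench under the turning axis; x axis points outwards along the arm; turns with the lever.
- grip_point (a point): Point on the red grip's centre line, 90 mm above the bench, good to grip from above. Its x axis points outwards along the lever.
- clamp_knob (a joint): Knob angle, rad, growing clockwise from above; starts at 0 to 0.35, end stop 1.35. It turns lightly, from about 0.63 climbs over one detent (up to about 0.2 N m) with its crest at 0.95; let go beyond 1.05 it jumps on by itself to 1.2 or more and stays there. At 1.35 the steel cam lobe under the knob points at the bearing's axis.
- knob_grip (a point): Point on the knob's vertical axis, 68 mm above the bench, at the height to grip. The knob is a black bar 44 mm long, 14 mm wide and 34 mm tall (from 46 to 80 mm above the bench); this point's x axis lies along the bar, towards the end with a white mark and over the cam lobe; the bar turns with the knob.
- spare_bearing: Loose ball bearing on the bench, outside diameter 90 mm, 20 mm high; origin at the centre of its underside. Leave alone (within 30 mm).
- micrometer: Loose grey micrometer lying on the bench, 155 x 60 mm, 18 mm high; origin at about the middle of its underside, x along its spindle. Leave alone (within 30 mm).
- parts_bin: Loose small blue open bin, 160 x 110 mm, 60 mm high, empty; origin at the centre of its underside. Leave alone (within 30 mm).

How it is judged:
On the way, in this order (a step that is already met when the one before it is completed fails the run):
1. the clamp knob has clicked past its detent (value of joint clamp_knob above 1.1 rad), for 0.1 s.
2. the fingers hold the red grip with the lever in its fourth notch (value of joint lever_angle between 1.131 and 1.382 rad and contact force between the fingers and click_lever above 1 N and horizontal distance between the grasp point and grip_point below 0.035 m), for 0.5 s.
At the end, for the whole second after the job is handed in: Through the last second the fingers press on the red grip (over 1 N, TCP within 35 mm of it from above) and hold the lever still in its fourth notch (1.131 to 1.382 rad); the knob is past its detent (over 1.05 rad); spare bearing, micrometer and small bin are within 30 mm of their starts (all of step 2 and velocity of joint lever_angle between -0.1 and 0.1 rad/s and value of joint clamp_knob above 1.05 rad and distance of each of spare_bearing, micrometer, parts_bin from where it was at the start of the episode below 0.03 m); the arm keeps its last pose, push and grip.
It fails at once if the lever is moved before the knob has clicked (value of joint lever_angle above 0.2 rad and value of joint clamp_knob below 0.9 rad).
It fails at once if the lever goes into a fifth click (value of joint lever_angle above 1.492 rad).
It fails at once if the spare bearing is disturbed (distance of spare_bearing from where it was at the start of the episode above 0.03 m).
It fails at once if the micrometer is disturbed (distance of micrometer from where it was at the start of the episode above 0.03 m).
It fails at once if the small bin is disturbed (distance of parts_bin from where it was at the start of the episode above 0.03 m).
It also fails if it takes over 58 s, if anything falls off the work surface, if the arm or the gripper's body presses on something with over 40 N, if the wrist force passes 120 N, or if a joint passes its speed limit or range.

## Robot

A 6-joint arm with a two-finger parallel gripper is mounted at the origin on the work surface. World frame = base frame: x ahead of the robot, y to its left, z up, the work surface at z = 0. Lengths are in m, angles in rad, forces in N, time in s.
With the tool pointing down it reaches from about 0.375 to 0.975 m from the base axis. Payload 3.8 kg.
Tool frame: the origin (TCP) lies between the finger pads, 19 mm behind the fingertips; this is the grasp point; z points along the fingers, y is the line along which they close (so a half turn about z gives the same grasp; the last joint's range is limited). The gripper opens to 88 mm and grips with 3 to 60 N. Pads are 18 mm wide; open, the fingers measure 123 mm over their backs; the gripper's body (75 mm by 187 mm) begins 45 mm behind the grasp point.
Start: joints at [1.282, 0.264, 1.604, -0, 1.274, -0.037], TCP at [0.168, 0.654, 0.257] pointing down, gripper open.
Joint ranges: [-2.63, 2.63], [-0.94, 2.18], [0.31, 2.57], [-1.31, 4.45], [0, 2.66], [-2.55, 2.55]. Speed limits (rad/s): [2.57, 2.57, 3.14, 3.14, 3.14, 3.14].

## Interface

Orientations are given as a rotation vector (axis times angle).
In Python, from cell import manip, inverse_kinematics, cams, order gives the robot as it stands. Calls block until the motion is done:
- manip.move_pose(position, orientation): joint-space move of the TCP to a pose.
- manip.move_linear(position, rate=0.15, rot=None): straight line of the TCP; rot=None keeps the orientation; rate is the mean speed in m/s.
- manip.set_joints(angles): joint-space move.
- manip.set_gripper(opening, force=None): finger opening in m; force is the grip in N (None keeps the last); returns when the fingers have stopped.
- manip.dwell(seconds).
- inverse_kinematics(position, orientation): joint angles nearest the present ones, or None.
- manip.state(): the state.
- cams.capture(name): name is "scene" or "side" or "wrist"; returns a dict with "image" (420x560x3 uint8, blue, green, red), "z_map" (420x560 float32, m along the optical axis (not along the pixel's ray), 0 where there is no reading), "intrinsics" (3x3 intrinsics, pixels), "position" and "orientation" of the camera in the world; the wrist camera has in their place "T_tool_cam" (4x4, takes a point from camera to tool coordinates, whose origin is the TCP and whose axes are the flange's). Camera axes: x right, y down, z forward; pixel columns grow to the right and rows downward; lengths in m; the calibration is good to about 2 mm. A picture is of the moment at which its call begins: read the wrist's pose just before it.
A pose or a line that the arm cannot do raises manip.IKError and nothing moves.
- order.close_job(): hands the job in; it is judged then, once.
The state is a dict: "clock": time; "joint_pos": joint angles; "joint_velocities": joint speeds; "tau": joint torques, N m; "tool_pos": TCP position; "tcp_rot": TCP orientation; "contact_force": force on the tool from outside, world axes, zero at the start; "moment": the same for the moment, N m; "gripper_width": finger opening in m; "grasp_force": force on a finger pad.
Only numpy, scipy, OpenCV 4.12 (cv2) and the standard library are available. Lean on these libraries where they do the work, as an engineer would, in place of code of your own. Each camera call takes 0.05 s, during which the arm holds its last target. There are 200 camera calls.

## Working session

There is one attempt and no reset: what is moved stays moved. The work goes in short steps, each a Python script; the robot and the scene stay as the last script left them, time stands still between calls to the robot, and variables do not carry over. Pictures are saved under pics/ and viewed, at most 10 in all, crops included, and the job is handed in when it is done.

```bash
mkdir -p pics; ls
cat > h.py <<'E'
import numpy as np, cv2
from scipy.spatial.transform import Rotation as R
from cell import manip, inverse_kinematics, cams, order
def grab(n):
    s=manip.state(); c=cams.capture(n)
    if n=="wrist":
        T=np.eye(4);T[:3,:3]=R.from_rotvec(s["tcp_rot"]).as_matrix();T[:3,3]=s["tool_pos"]
        T=T@np.array(c["T_tool_cam"])
    else:
        T=np.eye(4);o=np.array(c["orientation"])
        T[:3,:3]=o if o.shape==(3,3) else R.from_rotvec(o).as_matrix();T[:3,3]=c["position"]
    return c["image"],c["z_map"],np.array(c["intrinsics"]),T
def cloud(z,K,T):
    v,u=np.indices(z.shape)
    p=np.stack([(u-K[0,2])/K[0,0]*z,(v-K[1,2])/K[1,1]*z,z],-1)
    P=p@T[:3,:3].T+T[:3,3]; P[z<=0]=np.nan; return P
E
python3 - <<'E'
from h import *
for n in("scene","side"):
    im,z,K,T=grab(n); cv2.imwrite(f"pics/{n}.png",im); np.savez(f"{n}.npz",P=cloud(z,K,T),im=im,K=K,T=T); print(n,T[:3,3],T[:3,2],K[0,0])
s=manip.state();print(s["clock"],s["tcp_rot"],s["gripper_width"])
E
```

```text
pics
scene [ 1.5602151  -0.22107653  0.89039123] [-0.74498049  0.20727402 -0.63406746] 547.0377306429667
side [0.42660827 0.67579365 0.58512552] [ 0.25110477 -0.75361029 -0.60746846] 390.99270794159963
0.1 [-3.94398808e-01 -3.11645614e+00  3.07940935e-03] 0.08832632536739897
```

View pics/scene.png

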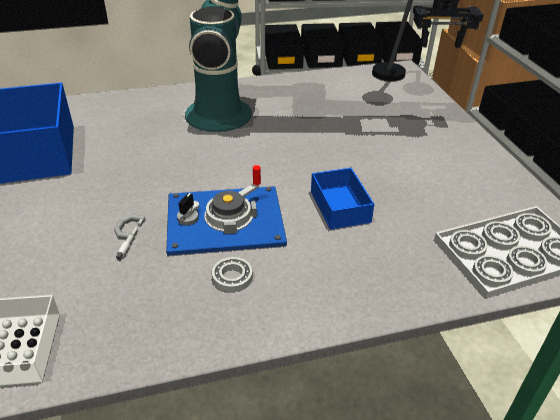

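The scene view shows the blue fixture around (226,218), the hub at (229,200), the knob at (187,207), the red grip at (257,175), the small bin at (342,197), the spare bearing at (232,273) and the micrometer at (130,237).

Run:
```python
import numpy as np,cv2
for n in("scene","side"):
    d=np.load(n+".npz");P=d["P"];im=d["im"].astype(int)
    b,g,r=im[...,0],im[...,1],im[...,2]
    red=(r>150)&(g<60)&(b<60)&(P[...,2]>.05)&(P[...,2]<.13)
    print(n,"red",red.sum(),np.nanmedian(P[red],0),np.nanmax(P[red],0),np.nanmin(P[red],0))
    bl=(b>100)&(r<60)&(abs(P[...,2]-.016)<.006)
    k,lab,st,_=cv2.connectedComponentsWithStats(bl.astype(np.uint8))
    i=1+np.argmax(st[1:,4]);Q=P[lab==i]
    rc=cv2.minAreaRect(Q[:,:2].astype(np.float32));print("plate",rc,np.median(Q[:,2]));print(cv2.boxPoints(rc))
    hub=(P[...,2]>.058)&(P[...,2]<.085)&(P[...,0]>.3)
    k,lab,st,c=cv2.connectedComponentsWithStats(hub.astype(np.uint8))
    for j in range(1,k):
        if st[j,4]>25: Q=P[lab==j];print("z.058-.085",c[j],st[j,4],Q.mean(0),Q.min(0),Q.max(0))
```

```text
scene red 25 [0.47668536 0.01933988 0.11376818] [0.48404762 0.02664422 0.11630811] [0.46941003 0.01060911 0.1101012 ]
plate ((0.5291140675544739, -0.07519140839576721), (0.2786281406879425, 0.22350594401359558), 82.81952667236328) 0.01751604534041229
[[ 0.40082395 -0.19944431]
 [ 0.622577   -0.22738145]
 [ 0.6574042   0.04906149]
 [ 0.43565112  0.07699864]]
z.058-.085 [342.12179487 190.21794872] 312 [0.5484326  0.22188755 0.06094162] [0.45993794 0.16715556 0.05800329] [0.62669527 0.27963419 0.06626104]
z.058-.085 [232.52638889 198.38055556] 720 [ 0.52519981 -0.05162619  0.06731764] [ 0.47200958 -0.10268203  0.0580934 ] [0.56971762 0.02787823 0.08439752]
z.058-.085 [185.47191011 202.47752809] 178 [ 0.52218042 -0.16497242  0.07350021] [ 0.49685915 -0.18268136  0.0583036 ] [ 0.54016933 -0.14630424  0.08465562]
z.058-.085 [ 31.53243243 328.25405405] 370 [ 0.81125223 -0.49149035  0.06095933] [ 0.72341162 -0.55685907  0.05802412] [ 0.89799077 -0.45823345  0.06558206]
side red 60 [0.47234333 0.0238639  0.11022494] [0.48401146 0.02942586 0.11247872] [0.46560473 0.01104831 0.06487249]
plate (
[... 735 characters left out ...]
911357] 722 [ 0.51853731 -0.04304348  0.06547269] [ 0.46559944 -0.10310393  0.05800546] [0.56585422 0.02984084 0.08473742]
z.058-.085 [293.64705882 261.67647059] 34 [0.55855809 0.1714554  0.05902318] [0.53838076 0.16912507 0.05800959] [0.57766055 0.17387286 0.06055952]
z.058-.085 [335.03478261 284.6       ] 115 [0.47380575 0.20023542 0.05911097] [0.46217779 0.16839002 0.05803356] [0.51360423 0.25701046 0.06077111]
z.058-.085 [245.58 291.18] 50 [0.61653398 0.26671445 0.05897813] [0.60142833 0.24389241 0.05800146] [0.62201919 0.27947468 0.06052038]
z.058-.085 [298.21192053 310.41059603] 151 [0.51972383 0.27617439 0.05913183] [0.46251606 0.25964056 0.05800832] [0.590233   0.27994077 0.06277916]
```

View pics/side.png

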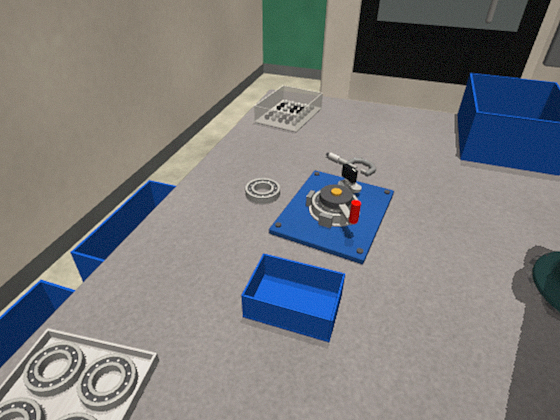

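```bash
cat >> h.py <<'E'
def down(deg):  # tool y (closing line) at world angle deg
    a=np.radians(deg);y=np.array([np.cos(a),np.sin(a),0]);z=np.array([0,0,-1.])
    return R.from_matrix(np.stack([np.cross(y,z),y,z],1)).as_rotvec()
E
python3 - <<'E'
from h import *
for p,angs in [((.517,-.164,.068),(70,60,20,-10,-20)),((.517,-.164,.068),(250,240,200,170,160)),((.475,.019,.09),(33,213)),((.592,.0125,.09),(-39,141))]:
    for a in angs:
        q=inverse_kinematics(p,down(a)); print(p,a,None if q is None else np.round(q,2))
print(R.from_rotvec(manip.state()["tcp_rot"]).as_matrix()[:,1])
manip.move_pose([.50,-.09,.33],down(240) if 0 else down(20))
im,z,K,T=grab("wrist");P=cloud(z,K,T);np.savez("w1.npz",P=P,im=im,K=K,T=T)
cv2.imwrite("pics/w1.png",im);print(T[:3,3],T[:3,2],manip.state()["clock"],manip.state()["contact_force"])
E
```

```text
(0.517, -0.164, 0.068) 70 [-0.35  0.21  2.05 -0.    0.88 -1.57]
(0.517, -0.164, 0.068) 60 [-0.35  0.21  2.05  0.    0.88 -1.4 ]
(0.517, -0.164, 0.068) 20 [-0.35  0.21  2.05 -0.    0.88 -0.7 ]
(0.517, -0.164, 0.068) -10 [-0.35  0.21  2.05 -0.    0.88 -0.18]
(0.517, -0.164, 0.068) -20 [-0.35  0.21  2.05 -0.    0.88 -0.  ]
(0.517, -0.164, 0.068) 250 [-0.35  0.21  2.05 -0.    0.88  1.57]
(0.517, -0.164, 0.068) 240 [-0.35  0.21  2.05 -0.    0.88  1.74]
(0.517, -0.164, 0.068) 200 [-0.35  0.21  2.05 -0.    0.88  2.44]
(0.517, -0.164, 0.068) 170 None
(0.517, -0.164, 0.068) 160 None
(0.475, 0.019, 0.09) 33 [-0.01  0.06  2.18 -0.    0.9  -0.59]
(0.475, 0.019, 0.09) 213 None
(0.592, 0.0125, 0.09) -39 [-0.02  0.27  1.93 -0.    0.94  0.66]
(0.592, 0.0125, 0.09) 141 [-0.02  0.27  1.93 -0.    0.94 -2.48]
[ 0.24911691  0.9684714  -0.00197995]
[ 0.47435289 -0.01988593  0.45806869] [ 0.09790757 -0.27258    -0.95713857] 3.025 [-0.2802781   0.77275732  0.65042891]
```

View pics/w1.png

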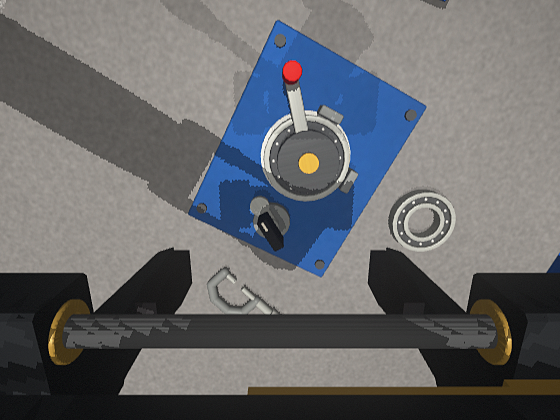

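The wrist view shows the knob bar from about (262,213) to (277,247), with its white mark at (264,226). The hub's yellow centre is at (309,163) and the red grip's top at (292,72).

```bash
python3 - <<'E'
import numpy as np,cv2
d=np.load("w1.npz");P=d["P"];im=d["im"].astype(int);b,g,r=im[...,0],im[...,1],im[...,2]
def at(n,m):
    Q=P[m];print(n,m.sum(),Q.mean(0),Q.min(0),Q.max(0));return Q
red=(r>150)&(g<60)&(b<60)&(P[...,2]>.105);Q=at("grip",red)
print(cv2.minEnclosingCircle(Q[:,:2].astype(np.float32)))
yel=(r>180)&(g>120)&(b<110)&(P[...,2]>.05)&(P[...,2]<.09);yel[250:]=0;at("yel",yel)
top=(P[...,2]>.074)&(P[...,2]<.086);top[:200]=0;top[260:]=0;top[:,:240]=0;top[:,300:]=0
Q=at("knobtop",top);print(cv2.minAreaRect(Q[:,:2].astype(np.float32)),cv2.boxPoints(cv2.minAreaRect(Q[:,:2].astype(np.float32))))
k=np.argwhere(top);print(k.min(0),k.max(0))
print("mark",P[226,264])
E
python3 -c "
import cv2;im=cv2.imread('pics/w1.png')[195:265,230:310];cv2.imwrite('pics/w1c.png',cv2.resize(im,None,fx=8,fy=8,interpolation=2))"
```

```text
grip 272 [0.4735579  0.01708223 0.11288049] [0.46374691 0.00813915 0.11061318] [0.48231092 0.02637203 0.11484494]
((0.4730241596698761, 0.01716265268623829), 0.009384396485984325)
yel 323 [ 0.52718426 -0.06665526  0.07285404] [ 0.51535496 -0.0787227   0.06664059] [ 0.53927033 -0.05524495  0.07534041]
knobtop 400 [ 0.51396303 -0.16472686  0.0804061 ] [ 0.49425252 -0.18426264  0.07419302] [ 0.53492739 -0.14793677  0.08335846]
((0.5143923759460449, -0.16582375764846802), (0.014408551156520844, 0.043739400804042816), 51.720306396484375) [[ 0.4927617  -0.15793079]
 [ 0.5270969  -0.18502739]
 [ 0.536023   -0.17371672]
 [ 0.5016878  -0.14662012]]
[218 257] [251 283]
mark [ 0.50324863 -0.15596933  0.08265721]
```

View pics/w1c.png

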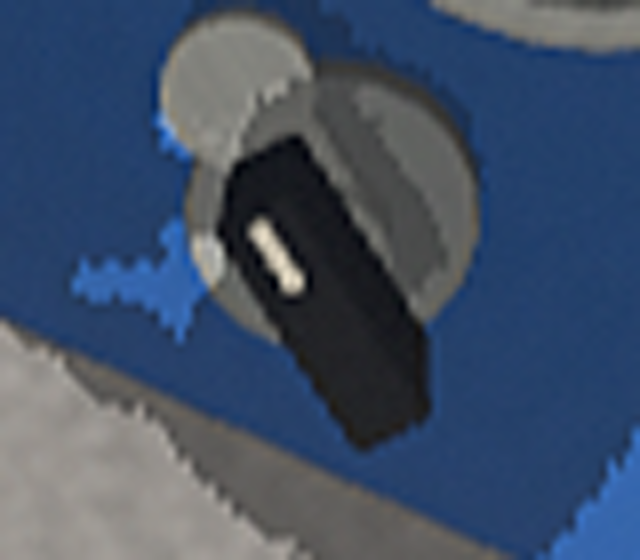

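The enlarged crop shows the mark end of the bar at upper-left, over the cam lobe. That puts the bar at 141.7°, so q is about 0.32. Next I grip the knob and turn it.

Run:
```python
from h import *
c=[.515,-.165]
manip.set_gripper(.045,25)
manip.move_pose(c+[.13],down(51.7))
manip.move_linear(c+[.068],rate=.1)
manip.set_gripper(0.0,25)
s=manip.state();print(s["clock"],s["gripper_width"],s["grasp_force"],s["contact_force"])
for a in np.linspace(51.7,0.5,6)[1:]:
    manip.move_pose(c+[.068],down(a)); s=manip.state();print(round(a,1),np.round(s["moment"],2),np.round(s["contact_force"],1),s["gripper_width"])
manip.dwell(.2)
manip.set_gripper(.045)
manip.move_linear(c+[.16],rate=.15)
manip.move_pose([.50,-.09,.33],down(20))
im,z,K,T=grab("wrist");P=cloud(z,K,T);cv2.imwrite("pics/w2.png",im)
top=(P[...,2]>.074)&(P[...,2]<.086);top[:200]=0;top[260:]=0;top[:,:240]=0;top[:,300:]=0
Q=P[top];rc=cv2.minAreaRect(Q[:,:2].astype(np.float32));print(rc,cv2.boxPoints(rc),manip.state()["clock"])
cv2.imwrite("pics/w2c.png",cv2.resize(im[50:270,200:360],None,fx=2.5,fy=2.5))
```

```text
6.0083 0.013550513565978905 25.00010807532817 [-0.14631052  0.75512733  1.90977064]
41.5 [ 0.11  0.04 -0.06] [0.3 1.  2. ] 0.013947813897087704
31.2 [0.19 0.04 0.21] [-0.5  1.3  5.3] 0.013717963345002826
21.0 [ 0.19  0.11 -0.01] [0.  2.1 5.9] 0.013816423714634015
10.7 [ 0.18  0.09 -0.08] [-1.1  1.8  5.1] 0.013764436305271162
0.5 [ 0.1   0.14 -0.21] [-0.5  1.7  5.3] 0.013837284413330096
((0.5146331787109375, -0.16603194177150726), (0.04397759586572647, 0.014187637716531754), 86.89169311523438) [[ 0.5063575  -0.18760373]
 [ 0.5205242  -0.18837304]
 [ 0.52290887 -0.14446016]
 [ 0.50874215 -0.14369084]] 9.8833
```

View pics/w2c.png

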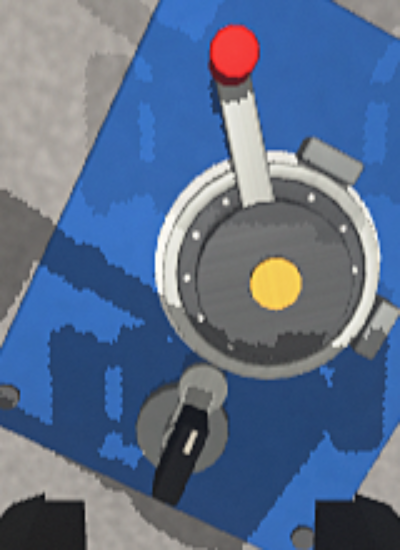

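The knob is now at 86.9°, which is q about 1.28, so it is locked. The lever is still at rest. Next is the grip.

Run:
```python
from h import *
A=np.array([.5275,-.066]);r=.0995
def pos(t,z=.09): return [*(A+r*np.array([np.cos(np.radians(t)),np.sin(np.radians(t))])),z]
t0=123.
manip.set_gripper(.06,40)
manip.move_pose(pos(t0,.17),down(t0-90))
manip.move_linear(pos(t0),rate=.1)
manip.set_gripper(0,40)
s=manip.state();print(s["clock"],s["gripper_width"],s["grasp_force"],np.round(s["contact_force"],1))
if .016<s["gripper_width"]<.024:
  for t in np.linspace(t0,t0-72,13)[1:]:
    manip.move_linear(pos(t),rate=.06,rot=down(t-90)); s=manip.state()
    d=np.array(s["tool_pos"])[:2]-A
    print(round(t,1),round(np.degrees(np.arctan2(d[1],d[0])),1),np.round(s["contact_force"],1),round(s["gripper_width"],4))
manip.dwell(.6);s=manip.state();d=np.array(s["tool_pos"])[:2]-A
print(s["clock"],np.degrees(np.arctan2(d[1],d[0])),np.hypot(*d),np.round(s["contact_force"],1),s["grasp_force"])
for n in("scene","side"):
    im,z,K,T=grab(n);P=cloud(z,K,T);b,g,rr=[im[...,i].astype(int) for i in range(3)]
    m=(rr>150)&(g<60)&(b<60)&(P[...,2]>.05)&(P[...,2]<.13);print(n,m.sum(),np.median(P[m],0) if m.any() else '')
    cv2.imwrite(f"pics/{n}3.png",im)
im,z,K,T=grab("wrist");cv2.imwrite("pics/w3.png",im)
```

```text
12.75 0.018995746149623374 39.953779354691505 [ 3.5  4.4 -2.5]
117.0 117.5 [-3.6 -1.2  5.7] 0.0187
111.0 111.2 [-2.3  0.2  2.9] 0.019
105.0 105.1 [-1.3  0.6  4.4] 0.0189
99.0 99.5 [-5.3  1.4  7.3] 0.0191
93.0 93.2 [-2.6  1.9  6.2] 0.019
87.0 87.1 [-2.3  2.   5. ] 0.0191
81.0 81.5 [-5.2  4.5  6.6] 0.019
75.0 75.2 [-2.1  3.2  5.5] 0.0191
69.0 69.1 [-1.5  5.8  4.1] 0.0188
63.0 63.5 [-3.1  5.9  7.4] 0.0187
57.0 57.2 [-2.1  5.3  5.8] 0.0186
51.0 51.2 [-1.   4.5  3.9] 0.0187
17.25 51.254716770201185 0.09982173853972562 [-0.7  4.8  4.2] 39.99040508642793
scene 0 
side 12 [0.5912729  0.02224812 0.08690926]
```

View pics/w3.png

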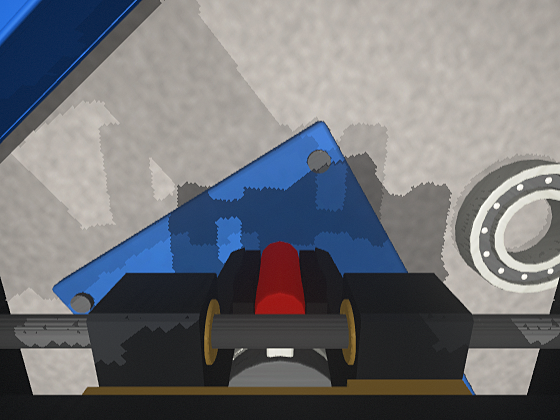

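View pics/side3.png

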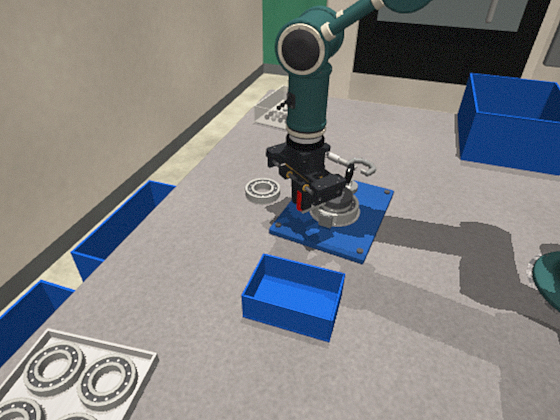

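The wrist view shows the red grip at (280,285) between both pads. The side view shows the lever swung, with the bin and the spare bearing where they started. The TCP is 71.7° (1.25 rad) from rest, in the fourth notch, and holding with 40 N.

```bash
python3 -c "
from h import *
print(order.close_job())"
```

```text
the job is handed in; nothing more can be done
None
```

The job is handed in, with no verdict returned: by my measurements the knob is locked at about 1.28 rad and the gripper holds the red grip in the fourth notch at about 1.25 rad; the spare bearing and bin look unmoved in the last picture, and the micrometer's position I did not measure.

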